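Hold a hinge leaf in line for its pin

TASK

Pick up the loose brass hinge leaf that has one knuckle in the middle of its edge and bring that knuckle into the gap between the two knuckles of the hinge leaf fixed on the wooden jig block, so that all three knuckle holes line up and the hinge pin could be slid through. Finish while still holding the leaf there in the gripper, steady, without letting go and without pressing it against the block or the fixed hinge. Leave the other loose leaf, the pin, the medal and the tool pot where they are.

Things in the scene. Friction and masses are not known exactly. Their poses are not given: they have to be found in the camera images.
- leaf: Loose brass leaf to fit, 0.2 to 0.4 kg, lying flat on a cork rest. Plate 60 (x) by 50 (y) by 8 mm (z); its two y faces, 50 mm apart, are free for the fingers. From the middle of its +x edge a tongue 29 mm wide carries one round knuckle along y: 29 mm long, outside diameter 22 mm, through hole 12 mm. Origin: centre of the plate's underside, 30 mm above the bench at the start; z up.
- leaf_center (a point): Centre of that leaf's plate, half-way up its 8 mm thickness, 34 mm above the bench at the start. Axes: x from the plate towards the knuckle, y along the knuckle's hole, z up.
- leaf_bore (a point): Middle of the hole of that leaf's knuckle, on the hole's axis: 45 mm along the leaf's x from leaf_center and 7 mm above it. Axes as the leaf's; y is along the hole.
- block: Wooden jig block fixed to the bench, 80 (x) by 110 (y) by 59 mm high, a brass leaf 8 mm thick on top. That leaf has two round knuckles (outside 22 mm, hole 12 mm, each 22 mm long in y) overhanging the block's -x face, the one towards the robot; the gap between them is 36 mm wide, open above, below and in front (-x). Origin: centre of the underside; z up, y along the holes.
- fixed_bore (a point): Middle of the gap on the axis of the fixed knuckle holes: 55 mm along -x of the block's origin (so 15 mm in front of the wooden face) and 70 mm above the bench. Axes as the block's; y is along the holes. The fitted leaf lies level on the -x side of this point, its x along the block's x.
- spare_center (a point): Centre of the plate of the other loose leaf (leave alone), half-way up. Same plate size on an equal cork rest, but two short knuckles at the ends of its edge, none in the middle. The two leaves can lie on either side of the bench.
- medal_center (a point): Centre of a brass medal 70 mm in diameter and 8 mm high, lying on the bench (leave alone).
- pot_center (a point): Centre, half-way up, of a steel pot 60 mm in diameter and 85 mm high with gravers standing in it up to 140 mm above the bench (leave alone).
- pin_center (a point): Middle of the steel hinge pin, 8 mm in diameter and 96 mm long with a tapered end, lying in a shallow wooden tray 50 by 130 by 16 mm (leave alone).
- rest_a: Cork block fixed to the bench under the leaf to fit: 50 (x) by 30 (y) by 30 mm high, narrower than the leaf, so that fingers can reach 10 mm of overhang at each long side. Origin: centre of its underside; its axes and the leaf's are nearly parallel.
Mind the look-alikes: they are no part of the job. Leave any pink look-alike of the leaf alone.

How it is judged:
By the outcome, as a careful person would: the job done as asked, in the order asked, and still so for the second after the job is handed in, while the arm keeps its last pose, push and grip.
It also fails if it takes over 37 s, if anything falls off the work surface, if the arm or the gripper's body presses on something with over 40 N, if the wrist force passes 120 N, or if a joint passes its speed limit or range.

ROBOT

A 6-joint arm with a two-finger parallel gripper is mounted at the origin on the work surface. World frame = base frame: x ahead of the robot, y to its left, z up, the work surface at z = 0. Lengths are in mm, angles in rad, forces in N, time in s.
With the tool pointing down it reaches from about 250 to 775 mm from the base axis. Payload 8.9 kg.
Tool frame: the origin (TCP) lies on the centre line of the jaws, within the pads' length; the fingertips stand 17 mm ahead of it and the grasp point (between the pads) lies 2 mm behind it (tip_reach is the distance from the TCP to the fingertips, in mm); z points along the fingers, y is the line along which they close (so a half turn about z gives the same grasp; the last joint's range is limited). The gripper opens to 85 mm and grips with 20 to 120 N. Pads are 22 mm wide; open, the fingers measure 114 mm over their backs; the gripper's body (76 mm by 85 mm) begins 54 mm behind the grasp point. The pads swing forward as they close: fully open they stand 13 mm farther back than shut.
Start: joints at [0.987, 0.291, -0.153, 1.127, 0, 1.431], TCP at [225.89, 473.917, 248.305] pointing down, gripper open.
Joint ranges: [-2.52, 2.52], [-0.91, 1.74], [-1.3, 1.37], [-1.96, 2.02], [-1.52, 1.47], [-3.14, 3.14]. Speed limits (rad/s): [2.22, 2.22, 2.79, 3.14, 3.14, 3.14].

INTERFACE

Orientations are given as a rotation vector (axis times angle).
In Python, from cell import read_state, grab_frame, hand_in, look_for, tip_reach gives the robot as it stands.
- The arm moves only by the tool drive_tool, never from a script. Its argument "plan" is a list of rows, each an object of numbers: "rx", "ry", "rz": the turn, a rotation vector about the world's x, y, z in degrees; "tx", "ty", "tz": the shift along the world's x, y, z in cm; "fingers": the gripper's target within -1 to 1 (fully open at 1, half-way at 0, shut at -1). A call has 1 to 12 rows; each row is the pose to reach, as a shift and turn from the pose commanded when the call began; what a row does not reach only later rows make up. A row lasts 1/12 s, in which the tool goes at most 41.7 mm and 7.16 degrees, less where a joint would pass 70% of its speed; a pose out of reach is approached as far as the arm can. A call with a gripper value outside its range is refused whole. The fingers move at their own pace and stop on an object; the grip force is fixed at half the most. Time passes only in rows, so rows that repeat a pose let the fingers close. It gives the time, the measured TCP pose, the force, the opening and the grip force at its end, in the units of the state.
- read_state(): the state, without advancing time (a new reading comes with each control period).
- grab_frame(name): name is "scene" or "top" or "wrist"; returns a dict with "color" (420x560x3 uint8, red, green, blue), "camera_matrix" (3x3 intrinsics, pixels), "cam_to_world" (4x4, takes a point from camera to world coordinates); the wrist camera has in their place "mount" (4x4, takes a point from camera to tool coordinates, whose origin is the TCP and whose axes are the flange's). Camera axes: x right, y down, z forward; pixel columns grow to the right and rows downward; lengths in mm; the calibration is good to about 2 mm. A picture is of the moment at which its call begins: read the wrist's pose just before it. There is no depth.
- hand_in(): hands the job in; it is judged then, once.
Trained networks look in a picture, given as the dict that the camera call returned (one of the last four; its "shot" number tells which), for a name from the list of things; names that differ only in an ending like _2 or _b are one class to them, and where a whole thing is asked for, a point or a joint stands for the part that bears it (a point fixed in the world has none). Each returns a list of dicts, best first, with "p" (0 to 1); they miss things now and then, are a little off and sometimes report something else, mostly with a low value. They report only what shows in the picture. A call takes as long as a camera call. They do not tell look-alikes from the thing itself.
- look_for(picture, target): "extent" ([left, top, right, bottom] in pixels, round what is visible of it).
The state is a dict: "time": time; "qpos": joint angles; "joint_velocities": joint speeds; "tau": joint torques, N m; "ee_pos": TCP position; "orientation": TCP orientation; "wrist_force": force on the tool from outside, world axes, zero at the start; "moment": the same for the moment, N m; "finger_gap": finger opening in mm; "grip_force": force on a finger pad.
Only numpy, scipy, OpenCV 4.12 (cv2) and the standard library are available. Lean on these libraries where they do the work, as an engineer would, in place of code of your own. Each camera call takes 0.05 s, during which the arm holds its last target. There are 200 camera calls.

## Working session

There is one attempt and no reset: what is moved stays moved. The work goes in short steps, Python scripts to look and compute and a tool call to move; the robot and the scene stay as the last step left them, time stands still between calls to the robot, and variables do not carry over. Pictures are saved under pics/ and viewed, at most 10 in all, crops included, and the job is handed in when it is done.

Besides the shell and the picture viewer there is one more tool, called after ">>>" by a JSON object that holds its "api" and its "payload". drive_tool: Moves the arm, as the interface text tells. Its arguments: {"type":"object","properties":{"plan":{"type":"array","items":{"type":"object","properties":{"rx":{"type":"number"},"ry":{"type":"number"},"rz":{"type":"number"},"tx":{"type":"number"},"ty":{"type":"number"},"tz":{"type":"number"},"fingers":{"type":"number"}}}}},"required":["plan"]}

```bash
mkdir -p pics; cat > h.py <<'E'
import numpy as np, cv2
from cell import *
from scipy.spatial.transform import Rotation as R
def save(f,n): cv2.imwrite('pics/'+n, f['color'][:,:,::-1])
def pose(f,s=None):
    if 'cam_to_world' in f: return np.array(f['cam_to_world'])
    T=np.eye(4);T[:3,:3]=R.from_rotvec(s['orientation']).as_matrix();T[:3,3]=s['ee_pos'];return T@np.array(f['mount'])
def ray(f,uv,z,s=None):
    M=pose(f,s);d=M[:3,:3]@np.linalg.inv(f['camera_matrix'])@np.array([uv[0],uv[1],1.]);return M[:3,3]+d*(z-M[2,3])/d[2]
def proj(f,p,s=None):
    M=np.linalg.inv(pose(f,s));c=M[:3,:3]@np.array(p)+M[:3,3];q=np.array(f['camera_matrix'])@c;return q[:2]/q[2]
E
python3 - <<'E'
from h import *
s=read_state();print({k:np.round(v,3) for k,v in s.items()})
for n in ('top','scene'):
    f=grab_frame(n);save(f,n+'0.png');print(n,np.round(pose(f),3).tolist(),f['camera_matrix'][0])
    for t,z in (('leaf',34),('block',67),('spare_center',34),('medal_center',8),('pot_center',85),('pin_center',12),('rest_a',30)):
        for d in look_for(f,t)[:3]:
            e=d['extent'];c=((e[0]+e[2])/2,(e[1]+e[3])/2);print(t,round(d['p'],2),np.round(e),np.round(ray(f,c,z)))
E
```

```text
{'time': np.float64(0.0), 'qpos': array([ 0.987,  0.291, -0.154,  1.127, -0.   ,  1.432]), 'joint_velocities': array([-0.   ,  0.002,  0.   , -0.   ,  0.002,  0.   ]), 'tau': array([-4.0000e-03, -5.3715e+01,  3.3137e+01,  1.6000e-02, -0.0000e+00,
       -0.0000e+00]), 'ee_pos': array([225.662, 473.575, 247.742]), 'orientation': array([-6.930e-01, -3.064e+00,  2.000e-03]), 'wrist_force': array([ 0.429,  0.205, -0.96 ]), 'moment': array([-0.033,  0.012, -0.009]), 'grip_force': np.float64(0.0), 'finger_gap': np.float64(85.398)}
top [[0.003, -0.985, 0.172, 442.2], [-1.0, -0.004, -0.01, -58.855], [0.01, -0.172, -0.985, 846.288], [0.0, 0.0, 0.0, 1.0]] [397.06751667   0.         281.01657375]
leaf 0.86 [360. 230. 393. 273.] [ 495. -262.   34.]
leaf 0.73 [399. 196. 438. 234.] [ 572. -353.   34.]
block 0.63 [233. 178. 288. 229.] [587. -26.  67.]
block 0.45 [364. 235. 390. 276.] [ 485. -256.   67.]
spare_center 0.74 [115. 238. 151. 282.] [476. 232.  34.]
spare_center 0.27 [230. 174. 286. 230.] [597. -19.  34.]
medal_center 0.84 [229. 266. 262. 299.] [432.   6.   8.]
medal_center 0.39 [361. 232
[... 210 characters left out ...]
0.7 [338. 162. 377. 171.] [ 680. -233.   12.]
scene [[0.872, 0.304, -0.384, 874.014], [0.49, -0.514, 0.704, -629.805], [0.017, -0.802, -0.597, 578.549], [0.0, 0.0, 0.0, 1.0]] [447.68311449   0.         288.02807584]
leaf 0.84 [162. 274. 220. 301.] [ 492. -257.   34.]
leaf 0.81 [164. 348. 227. 384.] [ 592. -369.   34.]
block 0.67 [280. 193. 349. 264.] [615. -54.  67.]
spare_center 0.78 [302. 146. 337. 166.] [483. 239.  34.]
medal_center 0.81 [234. 197. 268. 221.] [439.   2.   8.]
pot_center 0.83 [385. 137. 422. 208.] [702. 184.  85.]
pin_center 0.8 [292. 313. 317. 359.] [ 692. -234.   12.]
rest_a 0.63 [175. 298. 204. 309.] [ 510. -283.   30.]
rest_a 0.38 [233. 198. 270. 219.] [456. -21.  30.]
```

View pics/top0.png

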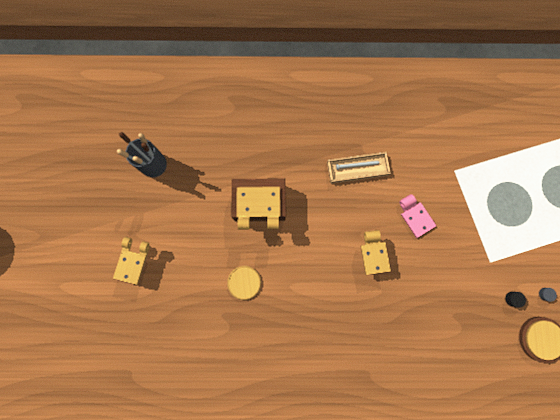

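View pics/scene0.png

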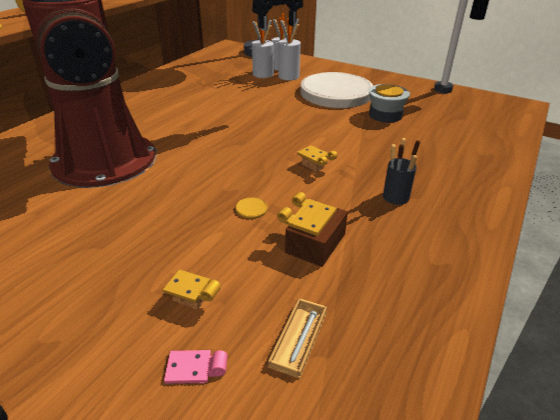

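Top picture: the middle-knuckle brass leaf is at (376,252), the two-knuckle spare at (130,262), a pink look-alike at (418,215), and the block at (258,203). The pin tray is at (360,167), the medal at (245,283) and the pot at (146,157). In the scene picture the leaf is at (190,287) and the pink one at (195,366).
Things that could be taken for the leaf: brass (376,252), pink (418,215), spare (130,262). I choose the brass one at (376,252), which has one middle knuckle, and check it in a crop.

```bash
python3 - <<'E'
from h import *
f=grab_frame('top');g=grab_frame('scene')
a=cv2.resize(f['color'][220:290,345:445],(800,560)[:2],interpolation=cv2.INTER_CUBIC)[:, :400]
b=cv2.resize(f['color'][165:245,220:300],(400,400),interpolation=cv2.INTER_CUBIC)
im=np.zeros((560,800,3),np.uint8);im[:,:400]=a;im[:400,400:]=b
cv2.imwrite('pics/crop1.png',im[:,:,::-1])
hsv=cv2.cvtColor(f['color'],cv2.COLOR_RGB2HSV)
m=cv2.inRange(hsv,(20,150,120),(32,255,255))
for n,(x0,y0,x1,y1) in dict(leaf=(355,225,398,280),block=(228,172,292,232)).items():
    mm=np.zeros_like(m);mm[y0:y1,x0:x1]=m[y0:y1,x0:x1]
    pts=cv2.findNonZero(mm);print(n,len(pts))
    z=38 if n=='leaf' else 67
    W=np.array([ray(f,p[0],z)[:2] for p in pts],np.float32)
    r=cv2.minAreaRect(W);print(r)
E
```

```text
leaf 357
((494.69439697265625, -256.6505126953125), (83.67039489746094, 48.68938446044922), 9.576640129089355)
block 662
((579.5228271484375, -20.337127685546875), (81.3206558227539, 82.85650634765625), 1.7932000160217285)
```

View pics/crop1.png

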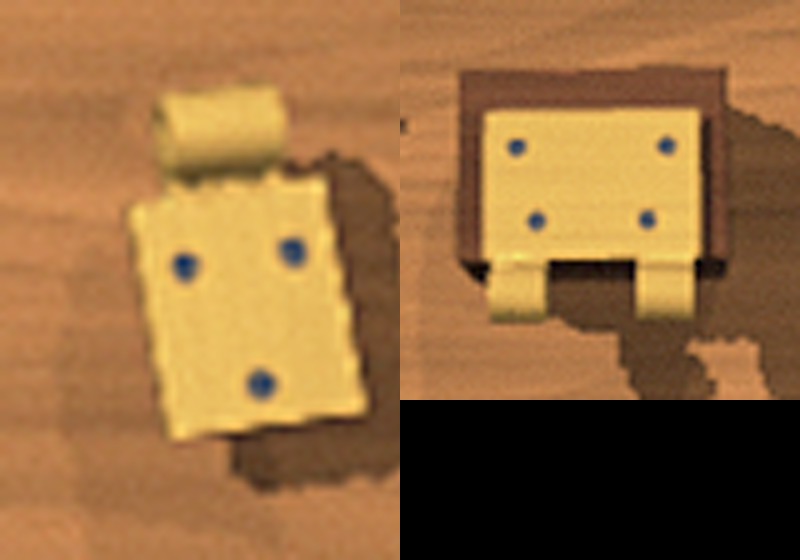

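The crop confirms it: brass plate with one middle knuckle, pointing +x and slightly +y, yaw about 9.6°, centre about (482,-259). On the way there I'll look at the fixed hinge with the wrist camera.

>>> {"api": "drive_tool", "payload": {"plan": [{"tx":4,"ty":-4,"rz":7},{"tx":24,"ty":-49,"tz":0,"rz":27,"fingers":1},{"tx":24,"ty":-49,"rz":27},{"tx":24,"ty":-49,"rz":27},{"tx":24,"ty":-49,"rz":27},{"tx":24,"ty":-49,"rz":27},{"tx":24,"ty":-49,"rz":27},{"tx":24,"ty":-49,"rz":27},{"tx":24,"ty":-49,"rz":27},{"tx":24,"ty":-49,"rz":27},{"tx":24,"ty":-49,"rz":27},{"tx":24,"ty":-49,"rz":27}]}}

```text
invalid input
```

>>> {"api": "drive_tool", "payload": {"plan": [{"tx":0},{"tx":0},{"tx":0}]}}

```text
invalid input
```

```bash
python3 - <<'E'
from h import *
s=read_state();f=grab_frame('wrist');save(f,'w1.png')
print(s['time'],s['ee_pos'],s['orientation'],np.round(f['mount'],3).tolist(),np.array(f['camera_matrix']).round(1).tolist())
print(look_for(f,'block')[:2], proj(f,(549,-20,70),s))
E
```

```text
0.9 [225.88242052 473.9060817  248.29266634] [-6.92913673e-01 -3.06418656e+00  6.58047007e-05] [[-0.001, -0.958, -0.287, 72.438], [1.0, -0.001, 0.0, 0.707], [-0.0, -0.287, 0.958, -125.886], [0.0, 0.0, 0.0, 1.0]] [[373.1, 0.0, 283.6], [0.0, 373.1, 207.7], [0.0, 0.0, 1.0]]
[] [ 33.05155899 587.60302329]
```

View pics/w1.png

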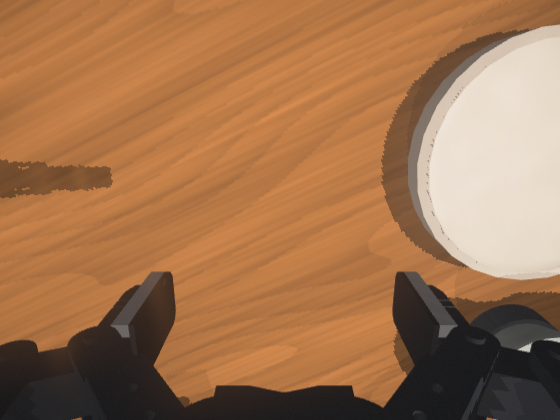

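The picture only shows empty bench and a plate, since the moves were refused; probably every row needs all the keys.

>>> {"api": "drive_tool", "payload": {"plan": [{"tx":28,"ty":-49,"tz":-3,"rx":0,"ry":0,"rz":27,"fingers":1},{"tx":28,"ty":-49,"tz":-3,"rx":0,"ry":0,"rz":27,"fingers":1},{"tx":28,"ty":-49,"tz":-3,"rx":0,"ry":0,"rz":27,"fingers":1},{"tx":28,"ty":-49,"tz":-3,"rx":0,"ry":0,"rz":27,"fingers":1},{"tx":28,"ty":-49,"tz":-3,"rx":0,"ry":0,"rz":27,"fingers":1},{"tx":28,"ty":-49,"tz":-3,"rx":0,"ry":0,"rz":27,"fingers":1},{"tx":28,"ty":-49,"tz":-3,"rx":0,"ry":0,"rz":27,"fingers":1},{"tx":28,"ty":-49,"tz":-3,"rx":0,"ry":0,"rz":27,"fingers":1},{"tx":28,"ty":-49,"tz":-3,"rx":0,"ry":0,"rz":27,"fingers":1},{"tx":28,"ty":-49,"tz":-3,"rx":0,"ry":0,"rz":27,"fingers":1},{"tx":28,"ty":-49,"tz":-3,"rx":0,"ry":0,"rz":27,"fingers":1},{"tx":28,"ty":-49,"tz":-3,"rx":0,"ry":0,"rz":27,"fingers":1}]}}

```text
time: 2.0
ee_pos: [465.2, 54.6, 222.9]
orientation: [-0.041, 3.141, 0.0]
wrist_force: [0.7, 1.6, 0.3]
finger_gap: 85.5
grip_force: 0.0
```

>>> {"api": "drive_tool", "payload": {"plan": [{"tx":3,"ty":-6,"tz":0,"rx":0,"ry":0,"rz":0,"fingers":1},{"tx":3,"ty":-6,"tz":0,"rx":0,"ry":0,"rz":0,"fingers":1},{"tx":3,"ty":-6,"tz":0,"rx":0,"ry":0,"rz":0,"fingers":1},{"tx":3,"ty":-6,"tz":0,"rx":0,"ry":0,"rz":0,"fingers":1}]}}

```text
time: 2.33
ee_pos: [494.8, -4.6, 222.5]
orientation: [0.037, -3.141, -0.0]
wrist_force: [0.5, 0.1, 0.7]
finger_gap: 85.4
grip_force: 0.0
```

```bash
python3 - <<'E'
from h import *
s=read_state();f=grab_frame('wrist');save(f,'w2.png')
import pickle;pickle.dump((s,dict(f)),open('w2.pkl','wb'))
print(s['time'],s['ee_pos'],s['orientation'],s['joint_velocities'].round(3) if hasattr(s['joint_velocities'],'round') else s['joint_velocities'])
print(look_for(f,'block')[:2], proj(f,(549,-20,70),s))
E
```

```text
2.3333 [494.76546824  -4.55795282 222.50753512] [ 3.72012294e-02 -3.14094462e+00 -2.63081603e-04] [ 0.044 -0.02  -0.026  0.005  0.007  0.013]
[{'extent': [201.4, 245.4, 327.1, 347.6], 'p': 0.97}] [262.65249139 257.96144816]
```

View pics/w2.png

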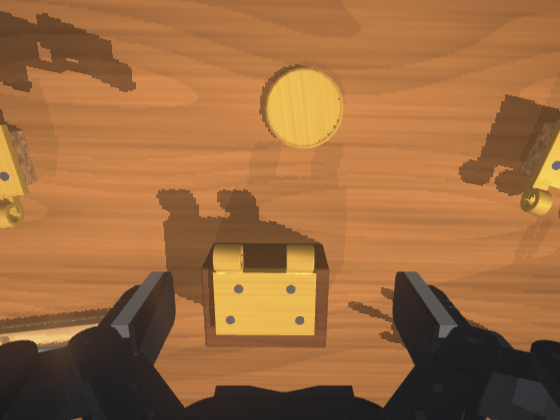

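The wrist picture shows the fixed hinge: knuckles at (228,258) and (300,258), gap centre about (264,258), near my estimate at (263,258). The leaf is at the left edge (8,180), the spare on the right, the medal at (303,107). I'll refine the bore by fitting silhouettes.

```bash
cat >> h.py <<'E'
from scipy.optimize import minimize
SS=4
def cyl(y0,y1,cx,cz,r=11):
    a=np.linspace(0,2*np.pi,40);return np.array([(cx+r*np.cos(t),y,cz+r*np.sin(t)) for y in (y0,y1) for t in a])
def box(x0,x1,y0,y1,z0,z1): return np.array([(x,y,z) for x in (x0,x1) for y in (y0,y1) for z in (z0,z1)])
def fixed_parts(b=90.): # origin fixed_bore
    return [cyl(-40,-18,0,0),cyl(18,40,0,0),box(15,b,-40,40,-11,-3),box(0,15,-40,-18,-11,-3),box(0,15,18,40,-11,-3)]
def leaf_parts(): # origin leaf_center
    return [cyl(-14.5,14.5,45,7),box(-30,30,-25,25,-4,4),box(29,45,-14.5,14.5,-4,4)]
def render(f,parts,Rm,t,s,roi):
    M=np.linalg.inv(pose(f,s));K=np.array(f['camera_matrix']);x0,y0,x1,y1=roi
    im=np.zeros(((y1-y0)*SS,(x1-x0)*SS),np.uint8)
    for P in parts:
        c=(P@Rm.T+t)@M[:3,:3].T+M[:3,3];q=c@K.T;q=q[:,:2]/q[:,2:]
        q=(q-[x0,y0]+.5)*SS-.5
        h=cv2.convexHull((q*16).astype(np.int32));cv2.fillConvexPoly(im,h,255,shift=4)
    return cv2.resize(im,(x1-x0,y1-y0),interpolation=cv2.INTER_AREA)/255.
def brass(f,roi):
    x0,y0,x1,y1=roi;h=cv2.cvtColor(f['color'][y0:y1,x0:x1],cv2.COLOR_RGB2HSV)
    m=cv2.inRange(h,(20,140,90),(34,255,255));m=cv2.morphologyEx(m,cv2.MORPH_CLOSE,np.ones((7,7)));return m/255.
def Rz(d): return R.from_euler('z',d,degrees=True).as_matrix()
def fit(f,s,roi,parts,p0,step,fun,ign=None):
    m=brass(f,roi);w=np.ones_like(m) if ign is None else ign
    def cost(p):
        pr,Rm,t=fun(p);r=render(f,pr,Rm,t,s,roi);return (w*np.abs(r-m)).sum()
    sim=np.array([p0]+[np.array(p0)+np.eye(len(p0))[i]*step[i] for i in range(len(p0))])
    o=minimize(cost,p0,method='Nelder-Mead',options=dict(initial_simplex=sim,maxiter=400,xatol=.02,fatol=.05))
    return o.x,o.fun,m.sum()
E
python3 - <<'E'
from h import *
import pickle
s,f=pickle.load(open('w2.pkl','rb'))
fb=lambda p:(fixed_parts(p[3]),Rz(p[2]),np.array([p[0],p[1],70.]))
print('wrist',fit(f,s,(195,230,335,345),None,[549,-20,1.5,80],[4,4,2,5],fb))
t=grab_frame('top');c=grab_frame('scene')
print('top',fit(t,None,(226,175,292,232),None,[549,-20,1.5,80],[4,4,2,5],fb))
print('scene',fit(c,None,(272,185,355,240),None,[549,-20,1.5,80],[4,4,2,5],fb))
fl=lambda p:(leaf_parts(),Rz(p[2]),np.array([p[0],p[1],34.]))
print('leaf top',fit(t,None,(352,225,400,282),None,[482,-259,9.6],[4,4,3],fl))
print('leaf scene',fit(c,None,(155,265,228,305),None,[482,-259,9.6],[4,4,3],fl))
E
```

```text
wrist (array([562.59184855, -17.74341809,   1.1789521 ,  59.95443186]), np.float64(1153.2274509803922), np.float64(6494.0))
top (array([586.5601859 , -21.93452666,  11.10767783,  14.99064796]), np.float64(367.8392156862745), np.float64(64.0))
scene (array([551.50074719, -16.9529477 ,   2.80702551,  67.31780209]), np.float64(198.5333333333333), np.float64(1112.0))
leaf top (array([ 481.916246  , -259.10924289,    8.16316324]), np.float64(715.349019607843), np.float64(270.0))
leaf scene (array([ 479.31705623, -252.14621399,    3.63682004]), np.float64(303.5764705882353), np.float64(942.0))
```

```bash
python3 - <<'E'
from h import *
import pickle
s,f=pickle.load(open('w2.pkl','rb'))
h=cv2.cvtColor(f['color'],cv2.COLOR_RGB2HSV)
for n,(u,v) in dict(plate=(265,305),knL=(228,258),knLtop=(228,247),wood=(207,300),bench=(180,150),woodback=(265,341),shadow=(190,240),gap=(264,258)).items(): print(n,h[v,u],f['color'][v,u])
m=brass(f,(195,230,335,345))
for r in m[::4]: print(''.join('#' if x else '.' for x in r[::2]))
E
```

```text
plate [ 20 164 233] [233 183  83]
knL [ 19 165 221] [221 168  78]
knLtop [ 18 158 126] [126  95  48]
wood [ 12 155 128] [128  82  50]
bench [ 13 161 197] [197 128  73]
woodback [ 12 157 135] [135  85  52]
shadow [ 13 150 131] [131  87  54]
gap [ 14 152  84] [84 58 34]
......................................................................
......................................................................
......................................................................
......................................................................
......................................................................
......................................................................
......................................................................
................................................###...................
..........#############........................#############..........
..........#############........................#############..........
..........#############........................#############..........
.........#########################################
[... 527 characters left out ...]
.##################################################..........
..........##################################################..........
..........##################################################..........
...........#####....###############################....#####..........
...........#####....###############################....#####..........
...........#################################################..........
...........#################################################..........
............................................################..........
......................................................................
......................................................................
```

```bash
sed -i 's/(20,140,90),(34,255,255)/(16,110,60),(34,255,255)/' h.py
python3 - <<'E'
from h import *
import pickle
s,f=pickle.load(open('w2.pkl','rb'))
fb=lambda p:(fixed_parts(p[3]),Rz(p[2]),np.array([p[0],p[1],70.]))
roi=(195,230,335,345)
r=fit(f,s,roi,None,[549,-20,1.5,75],[4,4,2,5],fb);print('wrist',r)
m=brass(f,roi);q=render(f,*fb(r[0]),s,roi)
for a,b in zip(m[::4],q[::4]): print(''.join('.ox#'[int(x>.5)+2*int(y>.5)] for x,y in zip(a[::2],b[::2])))
c=grab_frame('scene')
print('scene',fit(c,None,(272,185,355,240),None,[549,-20,1.5,75],[4,4,2,5],fb))
fl=lambda p:(leaf_parts(),Rz(p[2]),np.array([p[0],p[1],34.]))
print('leaf scene',fit(c,None,(155,265,228,305),None,[482,-259,9.6],[4,4,3],fl))
E
```

```text
wrist (array([548.35566829, -18.78500841,   1.41287399,  75.38457757]), np.float64(895.2745098039217), np.float64(8582.0))
......................................................................
......................................................................
......................................................................
......................................................................
..........##############x.....................##############..........
.........################.....o...............##############..........
.........################.....................##############..........
.........################.....o....oooooo.....##############..........
.........################o....oooooooooooooooo##############..........
.........################ooooooooooooooooooooo##############..........
.........o##################################################o.........
.........oo#################################################o.........
.........oo################################################oo.........
.........oo###########################################
[... 623 characters left out ...]
#####################o..........
..........ooo##############################################o..........
..........ooo##############################################o..........
...........oo##############################################o..........
...........oo##############################################o..........
......................................................................
......................................................................
scene (array([548.39749956, -18.79780665,   1.28401855,  74.63752317]), np.float64(152.27843137254902), np.float64(1486.0))
leaf scene (array([ 482.67080869, -256.68892253,    8.18066391]), np.float64(54.772549019607844), np.float64(1270.0))
```

Wrist and scene fits agree: fixed_bore about (548.4,-18.8), yaw about 1.3°; leaf about (482.7,-256.7), yaw about 8.2°. Next I hover over the leaf.

>>> {"api": "drive_tool", "payload": {"plan": [{"tx":-0.4,"ty":-25.1,"tz":-7,"rx":0,"ry":0,"rz":6.9,"fingers":1},{"tx":-0.4,"ty":-25.1,"tz":-7,"rx":0,"ry":0,"rz":6.9,"fingers":1},{"tx":-0.4,"ty":-25.1,"tz":-7,"rx":0,"ry":0,"rz":6.9,"fingers":1},{"tx":-0.4,"ty":-25.1,"tz":-7,"rx":0,"ry":0,"rz":6.9,"fingers":1},{"tx":-0.4,"ty":-25.1,"tz":-7,"rx":0,"ry":0,"rz":6.9,"fingers":1},{"tx":-0.4,"ty":-25.1,"tz":-7,"rx":0,"ry":0,"rz":6.9,"fingers":1},{"tx":-0.4,"ty":-25.1,"tz":-7,"rx":0,"ry":0,"rz":6.9,"fingers":1},{"tx":-0.4,"ty":-25.1,"tz":-7,"rx":0,"ry":0,"rz":6.9,"fingers":1},{"tx":-0.4,"ty":-25.1,"tz":-7,"rx":0,"ry":0,"rz":6.9,"fingers":1},{"tx":-0.4,"ty":-25.1,"tz":-7,"rx":0,"ry":0,"rz":6.9,"fingers":1},{"tx":-0.4,"ty":-25.1,"tz":-7,"rx":0,"ry":0,"rz":6.9,"fingers":1}]}}

```text
time: 3.5
ee_pos: [490.9, -252.7, 153.3]
orientation: [-0.234, 3.132, -0.0]
wrist_force: [-0.0, 0.5, 0.2]
finger_gap: 85.3
grip_force: 0.0
```

```bash
python3 - <<'E'
from h import *
import pickle
s=read_state();f=grab_frame('wrist');save(f,'w3.png')
pickle.dump((s,dict(f)),open('w3.pkl','wb'))
print(s['time'],s['ee_pos'],s['orientation'],look_for(f,'leaf')[:2])
a=np.linalg.inv
c=proj(f,(490,-255,38),s);u,v=map(int,c)
roi=(max(u-100,0),max(v-90,0),min(u+100,560),min(v+120,385));print(c,roi)
fl=lambda p:(leaf_parts(),Rz(p[2]),np.array([p[0],p[1],34.]))
r=fit(f,s,roi,None,[482.7,-256.7,8.2],[3,3,3],fl);print(r)
m=brass(f,roi);q=render(f,*fl(r[0]),s,roi)
for a,b in zip(m[::5],q[::5]): print(''.join('.ox#'[int(x>.5)+2*int(y>.5)] for x,y in zip(a[::3],b[::3])))
E
```

```text
3.5 [ 490.87782125 -252.69029561  153.32393395] [-2.33691418e-01  3.13247115e+00 -2.97841677e-06] [{'extent': [90.1, 219.0, 182.9, 323.8], 'p': 0.74}, {'extent': [240.7, 150.7, 320.2, 277.0], 'p': 0.58}]
[280.161626   205.58779052] (180, 115, 380, 325)
(array([ 483.20093457, -256.61501247,    8.22028234]), np.float64(339.9529411764705), np.float64(8025.0))
...................................................................
...................................................................
...................................................................
...................................................................
...................................................................
...................................................................
...................................................................
.....................#########################.....................
.....................##########################....................
.....................#########################.....................
.....................###########xxx###########...............
[... 1414 characters left out ...]
....................
..........................x#############x..........................
...................................................................
...................................................................
...................................................................
...................................................................
...................................................................
...................................................................
...................................................................
...................................................................
...................................................................
```

View pics/w3.png

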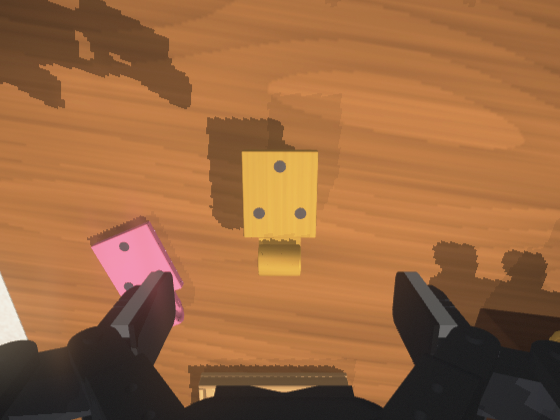

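The wrist picture shows the brass leaf at (280,200) with its knuckle at (280,258), centred under the jaws; the pink one at (140,265) lies outside the finger path. Fit (483.2,-256.6), yaw 8.2°. Descending.

>>> {"api": "drive_tool", "payload": {"plan": [{"tx":0,"ty":0,"tz":-4,"rx":0,"ry":0,"rz":0,"fingers":1},{"tx":0,"ty":0,"tz":-8,"rx":0,"ry":0,"rz":0,"fingers":1},{"tx":0,"ty":0,"tz":-10.5,"rx":0,"ry":0,"rz":0,"fingers":1},{"tx":0,"ty":0,"tz":-12,"rx":0,"ry":0,"rz":0,"fingers":1},{"tx":0,"ty":0,"tz":-12,"rx":0,"ry":0,"rz":0,"fingers":1},{"tx":0,"ty":0,"tz":-12,"rx":0,"ry":0,"rz":0,"fingers":1}]}}

```text
time: 4.1
ee_pos: [490.4, -253.5, 32.8]
orientation: [0.232, -3.132, -0.001]
wrist_force: [-0.2, 0.0, 0.3]
finger_gap: 85.6
grip_force: 0.0
```

>>> {"api": "drive_tool", "payload": {"plan": [{"tx":0,"ty":0,"tz":0,"rx":0,"ry":0,"rz":0,"fingers":-1},{"tx":0,"ty":0,"tz":0,"rx":0,"ry":0,"rz":0,"fingers":-1},{"tx":0,"ty":0,"tz":0,"rx":0,"ry":0,"rz":0,"fingers":-1},{"tx":0,"ty":0,"tz":0,"rx":0,"ry":0,"rz":0,"fingers":-1},{"tx":0,"ty":0,"tz":0,"rx":0,"ry":0,"rz":0,"fingers":-1},{"tx":0,"ty":0,"tz":0,"rx":0,"ry":0,"rz":0,"fingers":-1},{"tx":0,"ty":0,"tz":0,"rx":0,"ry":0,"rz":0,"fingers":-1},{"tx":0,"ty":0,"tz":0,"rx":0,"ry":0,"rz":0,"fingers":-1}]}}

```text
time: 4.77
ee_pos: [491.4, -254.8, 34.5]
orientation: [-0.231, 3.131, -0.002]
wrist_force: [-0.5, 2.3, 9.9]
finger_gap: 48.5
grip_force: 60.7
```

>>> {"api": "drive_tool", "payload": {"plan": [{"tx":0,"ty":0,"tz":0.5,"rx":0,"ry":0,"rz":0,"fingers":-1},{"tx":0,"ty":0,"tz":2,"rx":0,"ry":0,"rz":0,"fingers":-1},{"tx":0,"ty":0,"tz":5,"rx":0,"ry":0,"rz":0,"fingers":-1},{"tx":0,"ty":0,"tz":8,"rx":0,"ry":0,"rz":0,"fingers":-1},{"tx":0,"ty":0,"tz":11,"rx":0,"ry":0,"rz":0,"fingers":-1},{"tx":0,"ty":0,"tz":12,"rx":0,"ry":0,"rz":0,"fingers":-1},{"tx":0,"ty":0,"tz":12,"rx":0,"ry":0,"rz":0,"fingers":-1},{"tx":0,"ty":0,"tz":12,"rx":0,"ry":0,"rz":0,"fingers":-1},{"tx":0,"ty":0,"tz":12,"rx":0,"ry":0,"rz":0,"fingers":-1}]}}

```text
time: 5.52
ee_pos: [489.6, -253.7, 151.2]
orientation: [0.23, -3.131, -0.003]
wrist_force: [-0.0, 0.7, -3.3]
finger_gap: 48.3
grip_force: 63.0
```

```bash
python3 - <<'E'
from h import *
import pickle
s=read_state();f=grab_frame('wrist')
pickle.dump((s,dict(f)),open('w4.pkl','wb'))
c=grab_frame('scene')
pickle.dump((s,dict(c)),open('c4.pkl','wb'))
print(s['time'],s['ee_pos'],s['orientation'],s['wrist_force'],s['finger_gap'],s['grip_force'])
u,v=map(int,proj(c,s['ee_pos']));print(u,v)
a=cv2.resize(c['color'][v-60:v+40,u-60:u+60],(480,400),interpolation=cv2.INTER_CUBIC)
b=f['color'][200:420,140:420]
im=np.zeros((400,780,3),np.uint8);im[:,:480]=a;im[:220,490:770]=b
cv2.imwrite('pics/lift.png',im[:,:,::-1])
E
```

```text
5.5167 [ 489.56241347 -253.69007218  151.16847474] [ 2.30318074e-01 -3.13119026e+00 -2.50167165e-03] [-0.03933518  0.70130755 -3.30943626] 48.3011116343667 63.01338315010071
182 230
```

View pics/lift.png

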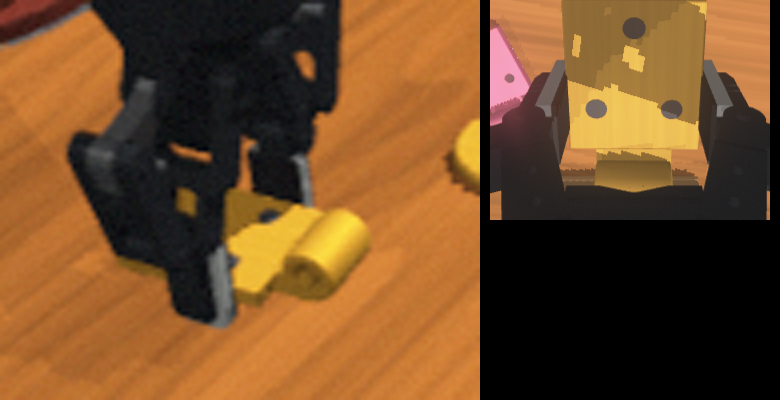

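The lift picture shows the leaf held level with its knuckle forward; in the wrist crop the plate and three screw holes are visible, and the fingers are on both long sides. I'll fit its pose in the tool frame.

```bash
cat >> h.py <<'E'
N0=np.diag([-1.,1.,-1.]) # leaf axes in tool, nominal
def T_tool(s):
    T=np.eye(4);T[:3,:3]=R.from_rotvec(s['orientation']).as_matrix();T[:3,3]=s['ee_pos'];return T
def held(p,s): # p: tool-frame leaf centre (mm), rot (deg) about leaf axes
    T=T_tool(s);Rm=T[:3,:3]@N0@R.from_rotvec(np.radians(p[3:6])).as_matrix();return Rm,T[:3,:3]@np.array(p[:3])+T[:3,3]
def holes(f,roi):
    x0,y0,x1,y1=roi;m=(brassraw(f,roi)==0).astype(np.uint8)
    n,l,st,c=cv2.connectedComponentsWithStats(m);return [(c[i]+[x0,y0],st[i][4]) for i in range(1,n) if 20<st[i][4]<800 and st[i][0]>0 and st[i][1]>0 and st[i][0]+st[i][2]<x1-x0 and st[i][1]+st[i][3]<y1-y0]
def brassraw(f,roi):
    x0,y0,x1,y1=roi;h=cv2.cvtColor(f['color'][y0:y1,x0:x1],cv2.COLOR_RGB2HSV);return cv2.inRange(h,(16,110,60),(34,255,255))
E
python3 - <<'E'
from h import *
import pickle
s3,f3=pickle.load(open('w3.pkl','rb'));s,f=pickle.load(open('w4.pkl','rb'));_,c=pickle.load(open('c4.pkl','rb'))
H=[]
for q,a in holes(f3,(235,140,325,240)):
    L=Rz(-8.22)@(ray(f3,q,38,s3)-[483.2,-256.6,34]);H.append(L);print('hole',q.round(1),a,L.round(1))
np.save('H.npy',H)
q4=holes(f,(200,120,370,360));print([(q.round(1),a) for q,a in q4])
roi=(150,100,420,384);m=brass(f,roi)
for r in m[::7]: print(''.join('.#'[int(x>.5)] for x in r[::4]))
u,v=proj(c,[535,-247,155]);print(u,v)
r2=(int(u)-30,int(v)-25,int(u)+25,int(v)+25);print(r2)
for r in brass(c,r2)[::2]: print(''.join('.#'[int(x>.5)] for x in r))
E
```

```text
hole [279.4 166. ] 107 [-20.    0.1   4. ]
hole [258.6 212.7] 95 [ 12.1 -14.    4. ]
hole [300. 213.] 96 [12.2 14.1  4. ]
[(array([283.6, 227.8]), np.int32(379)), (array([245.8, 308.5]), np.int32(307)), (array([321.2, 309.2]), np.int32(312))]
....................................................................
....................................................................
....................................................................
....................................................................
....................................................................
....................................................................
....................................................................
....................................................................
....................................................................
.................................#..................................
...............................##..####.............................
....................................#...............................
.............................
[... 2729 characters left out ...]
######......................
###############################........................
##############################.........................
############################...........................
##########################.............................
#########...........#..................................
.......................................................
.......................................................
.......................................................
.......................................................
.......................................................
.......................................................
.......................................................
```

```bash
cat >> h.py <<'E'
def fit_held(s,f,c=None,rc=None,roi=(190,188,380,372),p0=(8,0,-2,0,0,0),wc=2.):
    H=np.load('H.npy')[:, :];m=brass(f,roi) if f is not None else None;hq=[q for q,_ in holes(f,(200,120,370,360))] if f is not None else []
    mc=brass(c,rc) if c is not None else None
    def parts_cost(p):
        Rm,t=held(p,s);k=0
        if f is not None:
            k+=np.abs(render(f,leaf_parts(),Rm,t,s,roi)-m).sum()
            P=np.array([proj(f,Rm@h+t,s) for h in H])
            for q in hq: k+=20*np.min(((P-q)**2).sum(1))
        if c is not None: k+=wc*np.abs(render(c,leaf_parts(),Rm,t,None,rc)-mc).sum()
        return k
    p=np.array(p0,float)
    for _ in range(2):
        sim=np.vstack([p]+[p+np.eye(6)[i]*[3,2,3,2,2,2][i] for i in range(6)])
        o=minimize(parts_cost,p,method='Nelder-Mead',options=dict(initial_simplex=sim,maxiter=700,xatol=.02,fatol=.1));p=o.x
    Rm,t=held(p,s);return p,o.fun,Rm,t
E
python3 - <<'E'
from h import *
import pickle
s,f=pickle.load(open('w4.pkl','rb'));_,c=pickle.load(open('c4.pkl','rb'))
rc=(196,211,234,261)
for a in ((f,None),(f,c)):
    p,k,Rm,t=fit_held(s,a[0],a[1],rc);print(p.round(2),round(k,1),'bore',(t+Rm@[45,0,7]).round(1),'yaxis',Rm[:,1].round(3),'x',Rm[:,0].round(3))
    r=render(c,leaf_parts(),Rm,t,None,rc);d=r-brass(c,rc);print('scene resid +',d[d>0].sum(),d[d<0].sum())
E
```

```text
[ 7.52  0.1   1.8   0.71 -0.04 -0.25] 1496.0 bore [ 526.7 -248.4  156.3] yaxis [-0.142  0.99   0.014] x [ 0.99   0.142 -0.001]
scene resid + 34.00392156862745 -9.741176470588234
[ 7.54  0.1   1.74  0.73 -0.01 -0.25] 1581.7 bore [ 526.7 -248.4  156.4] yaxis [-0.142  0.99   0.014] x [ 0.99   0.142 -0.002]
scene resid + 33.25490196078431 -9.556862745098037
```

The held pose is level, with the bore at (526.7,-248.4,156.4). I'll go to a pose 45 mm in front of the gap.

>>> {"api": "drive_tool", "payload": {"plan": [{"tx":-0.1,"ty":0.8,"tz":-0.1,"rx":0,"ry":0,"rz":-0.3,"fingers":-1},{"tx":-0.4,"ty":3,"tz":-0.5,"rx":0,"ry":0,"rz":-1,"fingers":-1},{"tx":-0.8,"ty":6,"tz":-1.5,"rx":0,"ry":0,"rz":-2,"fingers":-1},{"tx":-1.2,"ty":9,"tz":-2.5,"rx":0,"ry":0,"rz":-3,"fingers":-1},{"tx":-1.6,"ty":12,"tz":-3.5,"rx":0,"ry":0,"rz":-4,"fingers":-1},{"tx":-2,"ty":15,"tz":-4.5,"rx":0,"ry":0,"rz":-5,"fingers":-1},{"tx":-2.4,"ty":18,"tz":-5.5,"rx":0,"ry":0,"rz":-6,"fingers":-1},{"tx":-2.4,"ty":20.5,"tz":-6.5,"rx":0,"ry":0,"rz":-6.8,"fingers":-1},{"tx":-2.4,"ty":22.3,"tz":-7.5,"rx":0,"ry":0,"rz":-6.8,"fingers":-1},{"tx":-2.4,"ty":23.3,"tz":-8.3,"rx":0,"ry":0,"rz":-6.8,"fingers":-1},{"tx":-2.4,"ty":23.3,"tz":-8.6,"rx":0,"ry":0,"rz":-6.8,"fingers":-1},{"tx":-2.4,"ty":23.3,"tz":-8.6,"rx":0,"ry":0,"rz":-6.8,"fingers":-1}]}}

```text
time: 6.62
ee_pos: [465.8, -21.0, 65.8]
orientation: [0.046, -3.139, -0.0]
wrist_force: [-0.2, -0.2, -2.1]
finger_gap: 48.7
grip_force: 63.0
```

>>> {"api": "drive_tool", "payload": {"plan": [{"tx":0,"ty":0,"tz":0,"rx":0,"ry":0,"rz":0,"fingers":-1},{"tx":0,"ty":0,"tz":0,"rx":0,"ry":0,"rz":0,"fingers":-1},{"tx":0,"ty":0,"tz":0,"rx":0,"ry":0,"rz":0,"fingers":-1}]}}

```text
time: 6.87
ee_pos: [467.0, -22.2, 67.2]
orientation: [-0.042, 3.14, -0.0]
wrist_force: [-0.6, 0.7, -3.0]
finger_gap: 48.4
grip_force: 63.0
```

```bash
python3 - <<'E'
from h import *
import pickle
s=read_state();f=grab_frame('wrist');c=grab_frame('scene')
pickle.dump((s,dict(f)),open('w5.pkl','wb'));pickle.dump((s,dict(c)),open('c5.pkl','wb'))
print(s['time'],s['ee_pos'],s['orientation'],s['wrist_force'],s['joint_velocities'])
p,k,Rm,t=fit_held(s,f);print(p.round(2),round(k,1),'bore',(t+Rm@[45,0,7]).round(1),'yaxis',Rm[:,1].round(3),'x',Rm[:,0].round(3))
u,v=map(int,proj(c,[520,-20,70]));print(u,v)
a=cv2.resize(c['color'][v-50:v+50,u-65:u+65],(780,600),interpolation=cv2.INTER_CUBIC)
cv2.imwrite('pics/pre.png',a[:,:,::-1])
E
```

```text
6.8667 [466.95942318 -22.21477527  67.1595503 ] [-4.21715022e-02  3.14045737e+00 -4.80007254e-04] [-0.64607198  0.69534617 -2.9723978 ] [ 0.00105802 -0.00092814 -0.00506577 -0.00102698  0.00298992  0.00198934]
[ 7.94  0.23  1.18  0.22  0.51 -0.17] 2891.9 bore [504.1 -21.1  72.6] yaxis [-0.024  1.     0.004] x [ 1.     0.024 -0.008]
278 201
```

View pics/pre.png

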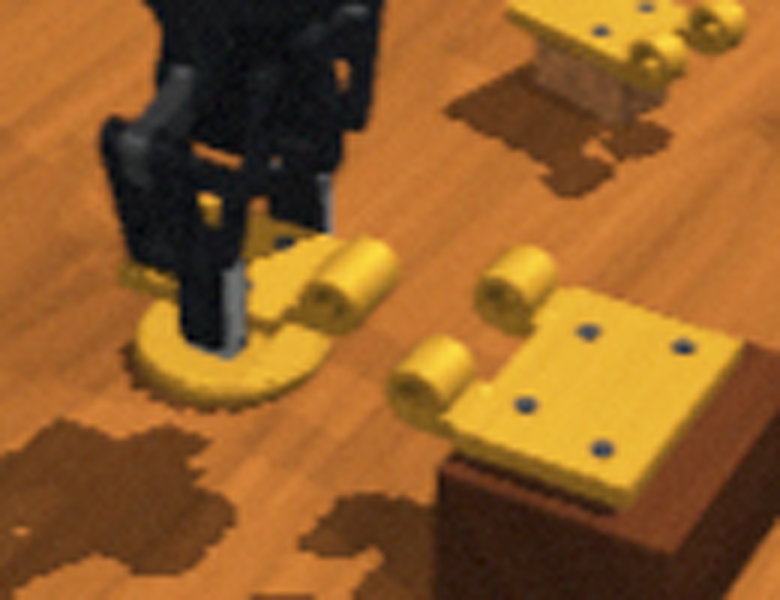

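The scene picture shows the leaf knuckle (crop 355,285) facing the gap between the fixed knuckles (crop 520,285 and 430,380), clear of everything. The medal behind it disturbs the wrist mask, so I'll refine with a restricted region and averaged readings.

```bash
cat > m.py <<'E'
from h import *
import sys,pickle
S=[];
for i in range(6):
    S.append(read_state());f=grab_frame('wrist')
c=grab_frame('scene');S.append(read_state())
E_=np.array([s['ee_pos'] for s in S]);O=np.array([R.from_rotvec(s['orientation']).as_matrix() for s in S])
print('t',S[-1]['time'],'mean',E_.mean(0).round(2),'std',E_.std(0).round(2),'F',np.mean([s['wrist_force'] for s in S],0).round(2),'M',np.mean([s['moment'] for s in S],0).round(3))
s=dict(S[-1]);s['ee_pos']=E_.mean(0);s['orientation']=R.from_matrix(O).mean().as_rotvec()
pickle.dump((s,dict(f),dict(c)),open(sys.argv[1],'wb'))
E
python3 m.py a.pkl; python3 - <<'E'
from h import *
import pickle
s,f,c=pickle.load(open('a.pkl','rb'))
roi=(190,310,380,372);m=brass(f,roi)
for r in m[::4]: print(''.join('.#'[int(x>.5)] for x in r[::3]))
rc=(268,186,284,206)
for r in brass(c,(255,186,290,212)): print(''.join('.#'[int(x>.5)] for x in r))
P4=[7.54,.1,1.74,.73,0,-.25]
Rm,t=held(P4,s);print('from grasp pose: bore',(t+Rm@[45,0,7]).round(1),'y',Rm[:,1].round(3))
for cc in (None,c):
  p,k,Rm,t=fit_held(s,f,cc,rc,roi=roi,p0=P4);print(p.round(2),round(k,1),'bore',(t+Rm@[45,0,7]).round(1),'y',Rm[:,1].round(3),'x',Rm[:,0].round(3))
fb=lambda p:(fixed_parts(p[3]),Rz(p[2]),np.array([p[0],p[1],70.]))
print('scene fixed',fit(c,None,(276,186,355,240),None,[548,-19,1.5,75],[4,4,2,5],fb))
E
```

```text
t 7.3167 mean [466.64 -21.65  66.96] std [0.1  0.21 0.1 ] F [ 0.25 -0.27 -2.79] M [-0.     0.027  0.007]
..........######......###################......#######..........
..........######......###################......######...........
..........###########################################...........
..........###########################################...........
..........###########################################...........
..........###########################################...........
..........############################################..........
..........###########################################...........
..........###########################################...........
..........###########################################...........
...................#########################....................
...................#########################....................
...................#########################....................
...................#########################....................
...................#########################....................
...................#
[... 721 characters left out ...]
.......
###################................
#################..................
#############................######
#############.............#########
#############.............#########
#############...........###########
#############...........###########
from grasp pose: bore [504.1 -20.8  72.2] y [-0.023  1.     0.013]
[ 7.67  0.18  1.63  0.88 -0.08 -0.07] 361.9 bore [503.9 -20.6  72.4] y [-0.026  1.     0.015] x [1.    0.026 0.002]
[ 7.64  0.16  1.76  0.96 -0.27 -0.01] 402.1 bore [503.9 -20.6  72.4] y [-0.027  0.999  0.017] x [1.    0.027 0.005]
scene fixed (array([ 5.47582163e+02, -1.95912295e+01,  2.80208774e-01,  7.51674708e+01]), np.float64(189.14901960784312), np.float64(1538.0))
```

```bash
python3 - <<'E'
from h import *
import pickle
def fp(b,w):
    P=fixed_parts(b);P[2]=box(15,b,-w,w,-11,-3);return P
s,f=pickle.load(open('w2.pkl','rb'));_,c=pickle.load(open('c4.pkl','rb'))
s3,f3=pickle.load(open('w3.pkl','rb'))
for zf in (0,1):
  fb=lambda p:(fp(p[3],p[4]),Rz(p[2]),np.array([p[0],p[1],p[5] if zf else 70.]))
  a=[548,-19,1.3,75,43]+[70]*zf; b=[3,3,2,3,2]+[3]*zf
  print('wrist',fit(f,s,(195,230,335,345),None,a,b,fb))
  print('scene',fit(c,None,(272,185,355,240),None,a,b,fb))
fl=lambda p:(leaf_parts(),Rz(p[2]),np.array([p[0],p[1],p[3]]))
print('leaf w3 z',fit(f3,s3,(180,115,380,325),None,[483,-256.6,8.2,34],[3,3,3,3],fl))
s,f,c=pickle.load(open('a.pkl','rb'))
# scene only: leaf knuckle pixel offset vs prediction from wrist pose
P=[7.66,.17,1.68,.9,-.1,-.05];Rm,t=held(P,s);rc=(268,186,284,206)
m=brass(c,rc);best=min((np.abs(render(c,leaf_parts(),Rm,t+[dx,0,dz],None,rc)-m).sum(),dx,dz) for dx in np.arange(-4,4.1,.5) for dz in np.arange(-4,4.1,.5));print(best,np.abs(render(c,leaf_parts(),Rm,t,None,rc)-m).sum())
E
```

```text
wrist (array([548.10728182, -18.97453969,   0.797772  ,  75.34373946,
        43.08408218]), np.float64(453.9137254901961), np.float64(8582.0))
scene (array([548.05416309, -18.98487004,   1.21436607,  75.04540626,
        43.04983105]), np.float64(101.46666666666667), np.float64(1488.0))
wrist (array([ 5.48556086e+02, -1.89189192e+01,  5.28384055e-01,  7.58932934e+01,
        4.33110370e+01,  6.85738778e+01]), np.float64(453.74117647058824), np.float64(8582.0))
scene (array([548.07830144, -18.53815718,   0.85771521,  74.99386538,
        43.26356015,  69.85883623]), np.float64(101.28235294117647), np.float64(1488.0))
leaf w3 z (array([ 483.01374818, -256.5723828 ,    8.33564396,   34.2878947 ]), np.float64(334.9294117647059), np.float64(8025.0))
(np.float64(13.95686274509804), np.float64(-1.0), np.float64(1.5)) 20.439215686274512
```

fixed_bore is (548.1,-19.0,70), yaw about 1°. The leaf bore is (503.9,-20.6,≈72.8). I align y and z first, then go in along x.

>>> {"api": "drive_tool", "payload": {"plan": [{"tx":0,"ty":0.19,"tz":-0.28,"rx":0,"ry":0,"rz":-0.5,"fingers":-1},{"tx":0,"ty":0.19,"tz":-0.28,"rx":0,"ry":0,"rz":-0.5,"fingers":-1},{"tx":0.5,"ty":0.19,"tz":-0.28,"rx":0,"ry":0,"rz":-0.5,"fingers":-1},{"tx":1,"ty":0.19,"tz":-0.28,"rx":0,"ry":0,"rz":-0.5,"fingers":-1},{"tx":1.5,"ty":0.19,"tz":-0.28,"rx":0,"ry":0,"rz":-0.5,"fingers":-1},{"tx":2,"ty":0.19,"tz":-0.28,"rx":0,"ry":0,"rz":-0.5,"fingers":-1},{"tx":2,"ty":0.19,"tz":-0.28,"rx":0,"ry":0,"rz":-0.5,"fingers":-1},{"tx":2,"ty":0.19,"tz":-0.28,"rx":0,"ry":0,"rz":-0.5,"fingers":-1},{"tx":2,"ty":0.19,"tz":-0.28,"rx":0,"ry":0,"rz":-0.5,"fingers":-1},{"tx":2,"ty":0.19,"tz":-0.28,"rx":0,"ry":0,"rz":-0.5,"fingers":-1}]}}

```text
time: 8.15
ee_pos: [486.2, -19.4, 63.9]
orientation: [0.031, -3.141, -0.0]
wrist_force: [-0.6, -1.1, -2.2]
finger_gap: 48.1
grip_force: 63.0
```

```bash
python3 m.py b.pkl; python3 - <<'E'
from h import *
import pickle
s,f,c=pickle.load(open('b.pkl','rb'))
P=[7.66,.17,1.68,.9,-.1,-.05];Rm,t=held(P,s);print('bore',(t+Rm@[45,0,7]).round(1),'y',Rm[:,1].round(3))
p,k,R2,t2=fit_held(s,f,roi=(190,300,380,372),p0=P);print(p.round(2),round(k,1),'bore',(t2+R2@[45,0,7]).round(1),'y',R2[:,1].round(3))
u,v=proj(c,t+Rm@[45,0,7]);print(u,v)
r=(int(u)-14,int(v)-14,int(u)+14,int(v)+14)
a=brass(c,r);b=render(c,leaf_parts(),Rm,t,None,r)
for x,y in zip(a,b): print(''.join('.ox#'[int(i>.5)+2*int(j>.5)] for i,j in zip(x,y)))
rc=(int(u)-9,int(v)-13,int(u)+12,int(v)+8);m=brass(c,rc)
for z in np.arange(-2,3.1,.5):
    k=min((np.abs(render(c,leaf_parts(),Rm,t+[dx,0,z],None,rc)-m).sum(),dx) for dx in np.arange(-3,3.1,.5));print(z,k)
E
```

```text
t 8.5 mean [486.31 -19.4   63.98] std [0.11 0.01 0.04] F [-0.16  0.04 -2.25] M [0.014 0.023 0.   ]
bore [523.6 -18.7  69.4] y [-0.019  1.     0.016]
[ 7.57  0.21  1.8   0.98 -0.12 -0.03] 699.9 bore [523.7 -18.6  69.3] y [-0.019  1.     0.017]
280.5694449253777 202.38700194597644
oooo........................
oooo........................
oooo........................
###o........................
######o.....................
#########o..................
############ooo####o........
#####################.......
######################oooooo
#######################ooooo
#######################ooooo
########################oooo
########################oooo
########################oooo
#######################ooooo
######################oooooo
#####################ooooooo
#####################ooooooo
####################oooooooo
###################ooooooooo
##################oooooooooo
####oo###########ooooooooooo
##xx.....xx#####oooooooooooo
#xx........####ooooooooooooo
...........ooooooooooooooooo
...........ooooooooooooooooo
...........ooooooooooooooooo
...........ooooooooooooooooo
-2.0 (np.float64(66.37647058823529), np.float64(3.0))
-1.5 (np.float64(64.24705882352941), np.float64(3.0))
-1.0 (np.float64(61.8156862745098), np.float64(3.0))
-0.5 (np.float64(60.24705882352941), np.float64(3.0))
0.0 (np.float64(57.87058823529412), np.float64(3.0))
0.5 (np.float64(57.50980392156863), np.float64(3.0))
1.0 (np.float64(58.38823529411764), np.float64(3.0))
1.5 (np.float64(59.81960784313726), np.float64(3.0))
2.0 (np.float64(63.43921568627451), np.float64(3.0))
2.5 (np.float64(68.06274509803922), np.float64(3.0))
3.0 (np.float64(71.68627450980392), np.float64(3.0))
```

The bore is now at (523.6,-18.7) and about 69.4–70.1 high. Final 24.5 mm along x.

>>> {"api": "drive_tool", "payload": {"plan": [{"tx":0.5,"ty":-0.03,"tz":0.02,"rx":0,"ry":0,"rz":0,"fingers":-1},{"tx":1,"ty":-0.03,"tz":0.02,"rx":0,"ry":0,"rz":0,"fingers":-1},{"tx":1.5,"ty":-0.03,"tz":0.02,"rx":0,"ry":0,"rz":0,"fingers":-1},{"tx":2,"ty":-0.03,"tz":0.02,"rx":0,"ry":0,"rz":0,"fingers":-1},{"tx":2.3,"ty":-0.03,"tz":0.02,"rx":0,"ry":0,"rz":0,"fingers":-1},{"tx":2.45,"ty":-0.03,"tz":0.02,"rx":0,"ry":0,"rz":0,"fingers":-1},{"tx":2.45,"ty":-0.03,"tz":0.02,"rx":0,"ry":0,"rz":0,"fingers":-1},{"tx":2.45,"ty":-0.03,"tz":0.02,"rx":0,"ry":0,"rz":0,"fingers":-1},{"tx":2.45,"ty":-0.03,"tz":0.02,"rx":0,"ry":0,"rz":0,"fingers":-1},{"tx":2.45,"ty":-0.03,"tz":0.02,"rx":0,"ry":0,"rz":0,"fingers":-1}]}}

```text
time: 9.33
ee_pos: [510.7, -19.7, 64.1]
orientation: [0.031, -3.141, -0.0]
wrist_force: [0.5, 0.4, -3.3]
finger_gap: 48.4
grip_force: 63.0
```

```bash
python3 m.py c.pkl; python3 - <<'E'
from h import *
import pickle
s,f,c=pickle.load(open('c.pkl','rb'))
P=[7.66,.17,1.68,.9,-.1,-.05];Rm,t=held(P,s);print('bore',(t+Rm@[45,0,7]).round(1),'y',Rm[:,1].round(3),s['finger_gap'])
u,v=map(int,proj(c,[545,-19,70]))
a=cv2.resize(c['color'][v-30:v+30,u-40:u+40],(800,600),interpolation=cv2.INTER_CUBIC)
# overlay: fixed (green) and leaf (red) model knuckle outlines
for parts,RR,tt,col in ((fixed_parts(75)[:2],Rz(1.),np.array([548.1,-19,70]),(0,255,0)),(leaf_parts()[:1],Rm,t,(255,0,0))):
  for Q in parts:
    q=np.array([proj(c,RR@x+tt) for x in Q]);q=((q-[u-40,v-30]+.5)*10).astype(np.int32);cv2.polylines(a,[cv2.convexHull(q)],True,col,1)
cv2.imwrite('pics/in.png',a[:,:,::-1])
E
```

```text
t 9.6833 mean [510.86 -19.71  64.2 ] std [0.09 0.02 0.02] F [ 0.4   0.02 -2.84] M [-0.03   0.019  0.01 ]
bore [548.2 -19.   69.6] y [-0.019  1.     0.016] 48.8715747318191
```

View pics/in.png

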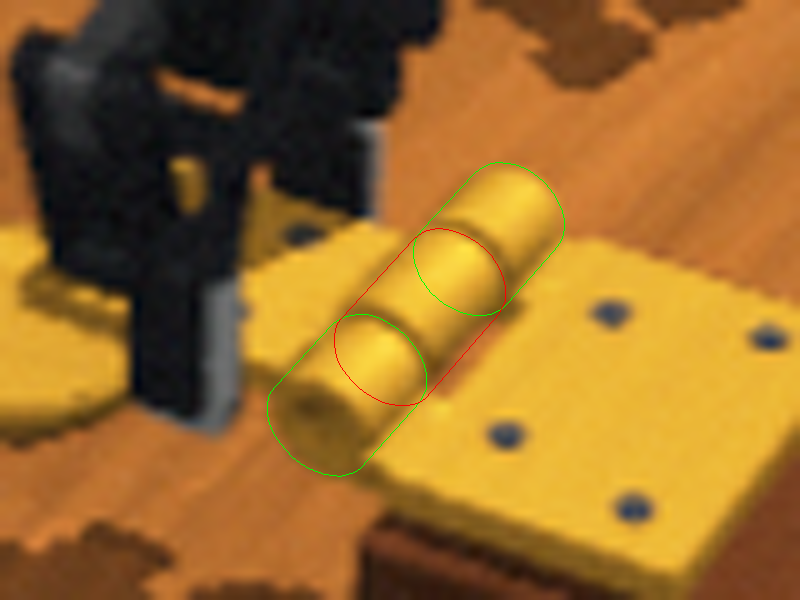

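The picture shows the leaf knuckle sitting between both fixed knuckles, red and green outlines collinear, gaps visible on both sides. One last numerical check: shading profiles across the three knuckles.

```bash
python3 - <<'E'
from h import *
import pickle
s,f,c=pickle.load(open('c.pkl','rb'))
g=c['color'][:,:,1].astype(np.float32)
F=np.array([548.1,-19,70]);RR=Rz(1.)
pr=lambda p:np.array(proj(c,RR@np.array(p)+F))
ax=pr([0,10,0])-pr([0,-10,0]);ax/=np.linalg.norm(ax);n=np.array([-ax[1],ax[0]])  # perpendicular
print('n px/mm in x,z:',(pr([1,0,0])-pr([0,0,0]))@n,(pr([0,0,1])-pr([0,0,0]))@n)
o=np.arange(-10,10.01,.25)
prof={}
for name,ys in dict(neg=(-34,-24),leaf=(-9,9),pos=(24,34)).items():
    A=[]
    for y in np.linspace(*ys,15):
        q=pr([0,y,0])[None]+o[:,None]*n
        A.append(cv2.remap(g,q[:,0].astype(np.float32),q[:,1].astype(np.float32),cv2.INTER_CUBIC).ravel())
    prof[name]=np.mean(A,0);print(name,prof[name][::4].round().astype(int))
ref=(prof['neg']+prof['pos'])/2
def best(a,b,lo=-4,hi=4):
    w=(o>lo)&(o<hi);r=[]
    for d in np.arange(-3,3.01,.05):
        v=np.interp(o[w]+d,o,a);r.append((np.corrcoef(v,b[w])[0,1],d))
    return max(r)
for w in ((-5,5),(-4,4),(-3,5)):print('shift px: leaf',best(prof['leaf'],ref,*w),'pos vs neg',best(prof['pos'],prof['neg'],*w))
E
```

```text
n px/mm in x,z: 0.4431799833047773 -0.27476013206230326
neg [185 185 187 172 127 146 160 158 157 155 146 142 136 128 113 110 163 182
 186 188 189]
leaf [184 186 186 167 137 150 160 170 175 177 175 161 145 127 103  91 109 125
 168 188 186]
pos [119 121 124 122 114 139 157 159 160 165 162 147 138 125 105 115 164 184
 188 186 183]
shift px: leaf (np.float64(0.9902791159727795), np.float64(0.49999999999998757)) pos vs neg (np.float64(0.9497377243623819), np.float64(0.09999999999998899))
shift px: leaf (np.float64(0.9963497248091545), np.float64(0.6999999999999869)) pos vs neg (np.float64(0.9823337654015772), np.float64(0.8999999999999861))
shift px: leaf (np.float64(0.9971444126126864), np.float64(0.24999999999998845)) pos vs neg (np.float64(0.9661705558237502), np.float64(-0.05000000000001048))
```

The remaining offset is well under 1 mm. One small trim, a settle, then hand in.

>>> {"api": "drive_tool", "payload": {"plan": [{"tx":-0.04,"ty":0,"tz":0.03,"rx":0,"ry":0,"rz":0,"fingers":-1},{"tx":-0.04,"ty":0,"tz":0.03,"rx":0,"ry":0,"rz":0,"fingers":-1},{"tx":-0.04,"ty":0,"tz":0.03,"rx":0,"ry":0,"rz":0,"fingers":-1},{"tx":-0.04,"ty":0,"tz":0.03,"rx":0,"ry":0,"rz":0,"fingers":-1},{"tx":-0.04,"ty":0,"tz":0.03,"rx":0,"ry":0,"rz":0,"fingers":-1},{"tx":-0.04,"ty":0,"tz":0.03,"rx":0,"ry":0,"rz":0,"fingers":-1}]}}

```text
time: 10.18
ee_pos: [510.6, -19.7, 64.5]
orientation: [0.031, -3.141, 0.0]
wrist_force: [-0.2, 0.5, -3.6]
finger_gap: 48.7
grip_force: 63.0
```

```bash
python3 -c "
from cell import *
s=read_state();print(s['ee_pos'],s['wrist_force'],s['joint_velocities']);print(hand_in())"
```

```text
[510.5767483  -19.72435507  64.45427978] [-0.15154522  0.54865749 -3.57276869] [-1.97213074e-05  1.46417858e-03  5.33512632e-04  4.51552520e-05
  3.93606572e-04 -1.23111225e-03]
the job is handed in; nothing more can be done
None
```

The single-knuckle brass leaf is held steady in the gap, its hole lined up with the fixed knuckles to an estimated 1 mm, with no sign of pressing; I handed the job in at about 10 s, and no verdict came back.

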